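Throw the lathe's feed lever into the red notch

ROBOT

A 7-joint arm with a two-finger parallel gripper is mounted at the origin on the work surface. World frame = base frame: x ahead of the robot, y to its left, z up, the work surface at z = 0. Lengths are in m, angles in rad, forces in N, time in s.
With the tool pointing down it reaches from about 0.425 to 0.95 m from the base axis. Payload 16.7 kg.
Tool frame: the origin (TCP) lies midway between the tips of the shut fingers; the grasp point (between the pads) lies 19 mm behind it; z points along the fingers, y is the direction in which the jaws open and shut (so a half turn about z gives the same grasp; the last joint's range is limited). The gripper opens to 94 mm and grips with 3 to 60 N. Pads are 16 mm wide; open, the fingers measure 119 mm over their backs; the gripper's body (75 mm by 177 mm) begins 78 mm behind the grasp point.
Start: joints at [1.183, 0.426, 0.074, 1.606, -0.034, 1.111, -0.067], TCP at [0.159, -0.656, 0.205] pointing down, gripper open.
Joint ranges: [-2.85, 2.85], [-0.5, 2.14], [-1.23, 1.37], [0.21, 2.46], [-1.02, 4.16], [0.16, 2.05], [-2.73, 2.73]. Speed limits (rad/s): [1.89, 1.89, 2.39, 2.39, 3.01, 3.01, 3.01].

INTERFACE

Orientations are given as a unit quaternion [x, y, z, w].
In Python, from station import arm gives the robot as it stands. The module is installed in compiled form; this text tells all that it offers.
- The arm moves only by the tool move_arm, never from a script. Its argument "increments" is a list of rows, each a list of 5 numbers: the shift along the tool's x, y, z in mm, then the turn about the tool's z in rad, then the gripper command: -1 is shut, 1 is fully open, values between are in proportion. A call has 1 to 12 rows; each row shifts and turns the commanded pose from where the row before left it, along the tool's axes as they then stand; what a row does not reach is not made up. A row lasts 1/10 s, in which the tool goes at most 50 mm and 8.59 degrees, less where a joint would pass 70% of its speed; a pose out of reach is approached as far as the arm can. A call with a gripper value outside its range is refused whole. The fingers move at their own pace and stop on an object; "newtons" is the grip in N (left out, the last holds). Time passes only in rows, so rows that do not move let the fingers close. It gives the time, the measured TCP pose, the force and the opening at its end, in the units of the state.
- arm.sense(): the state, without advancing time (a new reading comes with each control period).
- arm.capture(name): name is "scene" or "side" or "wrist"; returns the picture (400x640x3 uint8, blue, green, red); there is no depth.
- arm.get_calibration(name): a dict with "fov_y" (degrees; the focal length in pixels is half the picture's height over the tangent of half this angle, whatever the lens; pixels are square), "cx", "cy" (the principal point, pixels), "dist_coeffs" ([k1, k2, p1, p2, k3] as OpenCV has them; the pictures are not rectified), "R" (3x3) and "t" (3): a world point X has camera coordinates R X + t; the wrist camera has in their place "tool_from_camera" (4x4, takes a point from camera to tool coordinates, whose origin is the TCP and whose axes are the flange's). Camera axes: x right, y down, z forward; pixel columns grow to the right and rows downward; lengths in m; the calibration is good to about 2 mm. A picture is of the moment at which its call begins: read the wrist's pose just before it. get_calibration takes no time and is no camera call.
- arm.hand_in(): hands the job in, once; it reports no verdict.
Trained networks look in the newest picture that a camera, given by its name, has taken for a name from the list of things; names that differ only in an ending like _2 or _b are one class to them, and where a whole thing is asked for, a point or a joint stands for the part that bears it (a point fixed in the world has none). Each returns a list of dicts, best first, with "p" (0 to 1); they miss things now and then, are a little off and sometimes report something else, mostly with a low value. They report only what shows in the picture. A call takes as long as a camera call.
- arm.silhouettes(camera, thing): "mask" (400x640 bool, what is visible of it) and "xy" ([column, row] in pixels, amid what is visible of it).
- arm.mark_of(camera, thing): "xy" ([column, row] in pixels: a listed point, or the origin of a listed thing).
The state is a dict: "time_s": time; "joint_pos": joint angles; "joint_vel": joint speeds; "tau": joint torques, N m; "position": TCP position; "eef_rot": TCP orientation; "ft_force": force on the tool from outside, world axes, zero at the start; "ft_torque": the same for the moment, N m; "opening": finger opening in m.
Only numpy, scipy, OpenCV 4.12 (cv2) and the standard library are available. Lean on these libraries where they do the work, as an engineer would, in place of code of your own. Each camera call takes 0.05 s, during which the arm holds its last target.

TASK

The bench lathe is in neutral: lift its black-knobbed feed lever, swing it round and let it drop fully home into the notch marked by the red plug, without letting it drop into the notch of any other colour on the way. The plugs show the notches only roughly, so let the lever ride on the plate inside the drum and feel for the spot where it falls in. Let go of the knob when the lever is down, and leave everything else on the bench as it stands.

Things in the scene. Friction and masses are not known exactly. Their poses are not given: they have to be found in the camera images.
- lathe: Small grey bench lathe, fixed, switched off. Origin on the bench surface below the lever's upright swing axis; z up; -x side = front with the feed gearbox, top 85 mm above the bench. Headstock (190 mm high) begins 75 mm behind (+x of) the swing axis; bed and tailstock run 0.40 m to -y from it.
- drum (a point): Centre of the top of the drum's round aluminium lid (144 mm across), on the swing axis, 138 mm above the bench. The drum stands on the gearbox; a black rubber lip under the lid hides the notched plate that the lever's tooth drops into.
- pivot (a point): Point on the swing axis, 108 mm above the bench, about which the lever arm tilts up. With the arm's tilt (lever_lift) 0 the knob's centre is 120 mm out along the arm and 32 mm above this point; it keeps that place on the arm as the arm tilts.
- knob (a point): Centre of the lever's black knob: a cylinder 24 mm across, 34 mm high, upright on the end of a flat steel arm 12 mm wide that comes out of the drum's side. 120 mm from the swing axis. 140 mm above the bench with the lever down, about 155 mm with its tooth riding on the plate between notches. The arm's top is 28 mm below the knob's centre.
- lever_swing (a joint): Swing of the lever, rad, counterclockwise from above positive; 0 = arm straight to the lathe's front (-x). Stops at -1.38 and +1.38. Light friction; stays where it is left. Notches lie near -1.10, -0.62, +0.62, +1.10, one under each plug; neutral, where the lever starts, is a wide bay from about -0.25 to +0.25 (shifted like the notches).
- lever_lift (a joint): Upward tilt of the lever arm, rad. A spring presses it down with 6 to 10 N at the knob. 0 = down: tooth fully home in a notch or in the neutral bay; about 0.124 = tooth riding on the plate between notches; 0.26 = upper stop. At 0.2 the tooth is 3 mm clear of the plate.
- tooth (a point): Lower end of the square tooth under the arm, hidden in the drum, 55 mm from the swing axis; turns with the lever. Tooth 8 mm wide, notches 12 mm wide with square sides: it drops in only within about 0.036 rad of a notch's middle, and then cannot be pushed out sideways, only lifted.
- red_plug: Round red plug, 16 mm across, standing 5 mm proud of the drum lid, 55 mm from the swing axis; origin at its underside. It marks the notch under it only roughly: the notch's middle may lie up to 0.10 rad (6 mm at the plug, 12 mm at the knob) to either side, all four shifted alike. Which colour sits over which notch changes.
- blue_plug: Round blue plug, 16 mm across, standing 5 mm proud of the drum lid, 55 mm from the swing axis; origin at its underside. It marks the notch under it only roughly: the notch's middle may lie up to 0.10 rad (6 mm at the plug, 12 mm at the knob) to either side, all four shifted alike. Which colour sits over which notch changes.
- yellow_plug: Round yellow plug, 16 mm across, standing 5 mm proud of the drum lid, 55 mm from the swing axis; origin at its underside. It marks the notch under it only roughly: the notch's middle may lie up to 0.10 rad (6 mm at the plug, 12 mm at the knob) to either side, all four shifted alike. Which colour sits over which notch changes.
- green_plug: Round green plug, 16 mm across, standing 5 mm proud of the drum lid, 55 mm from the swing axis; origin at its underside. It marks the notch under it only roughly: the notch's middle may lie up to 0.10 rad (6 mm at the plug, 12 mm at the knob) to either side, all four shifted alike. Which colour sits over which notch changes.
- case_wrench: Stainless steel case back wrench lying flat, 115 mm long, 62 mm wide, 16 mm high; origin under its head. A bystander.
- movement_ring: Green plastic movement ring, 38 mm across, 9 mm high; origin at the centre of its underside. A bystander.
- glass_dome: Small clear glass dust dome with a ball knob, 62 mm across, 61 mm high; origin at the centre of its underside. A bystander.
- tweezer_block: Aluminium tweezer block 34 x 78 x 34 mm with four steel tweezers standing in it to 125 mm; origin at the centre of its underside. A bystander.
- loupe: Black eye loupe, 40 mm across, 34 mm high; origin at the centre of its underside. A bystander.
- parts_dish: Birch two-section parts dish 75 x 115 x 18 mm; origin at the centre of its underside. A bystander.

How it is judged:
On the way, in this order (a step that is already met when the one before it is completed fails the run):
1. the lever is lifted out of neutral, its tooth clear of the bay (value of joint lever_lift above 0.1 rad), for 0.1 s.
2. the lever has dropped fully home in the notch under the red plug (value of joint lever_lift below 0.03 rad and horizontal distance between tooth and red_plug below 0.011 m), for 0.2 s.
At the end, for the whole second after the job is handed in: The lever is down within 0.03 rad of fully home, its tooth within 11 mm (seen from above) of the red plug, which only the red notch allows, and at rest; the bystanders stand within 15 mm of where they were (all of step 2 and velocity of joint lever_lift between -0.1 and 0.1 rad/s and velocity of joint lever_swing between -0.1 and 0.1 rad/s and distance of each of case_wrench, movement_ring, glass_dome, tweezer_block, loupe, parts_dish from where it was at the start of the episode below 0.015 m); the robot touches nothing.
It fails at once if the lever drops into the notch of another colour (value of joint lever_lift below 0.05 rad and (horizontal distance between tooth and blue_plug below 0.011 m or horizontal distance between tooth and yellow_plug below 0.011 m or horizontal distance between tooth and green_plug below 0.011 m)).
It fails at once if a bystander on the bench is pushed more than 15 mm (distance of any of case_wrench, movement_ring, glass_dome, tweezer_block, loupe, parts_dish from where it was at the start of the episode above 0.015 m).
It fails at once if the glass dome is tipped (angle between glass_dome's own z axis and vertical above 0.2 rad).
It also fails if it takes over 40 s, if anything falls off the work surface, if the arm or the gripper's body presses on something with over 40 N, if the wrist force passes 120 N, or if a joint passes its speed limit or range.

## Working session

There is one attempt and no reset: what is moved stays moved. The work goes in short steps, Python scripts to look and compute and a tool call to move; the robot and the scene stay as the last step left them, time stands still between calls to the robot, and variables do not carry over. Pictures are saved under pics/ and viewed, and the job is handed in when it is done.

Besides the shell and the picture viewer there is one more tool, called as name([rows], argument=value, ...), one row to a line, values as JSON. move_arm: Moves the arm, as the interface text tells. Its arguments: {"type":"object","properties":{"increments":{"type":"array"},"newtons":{"type":"number"}},"required":["increments"]}

```bash
mkdir -p pics; ls; python3 - <<'E'
from station import arm
import cv2,numpy as np
s=arm.sense();print(s)
for c in ["scene","side","wrist"]:
    im=arm.capture(c);cv2.imwrite(f"pics/{c}0.png",im)
    k=arm.get_calibration(c);print(c,k)
E
```

```text
pics
{'time_s': 0.0, 'joint_pos': array([ 1.18352834,  0.42673188,  0.07385206,  1.60661245, -0.03405272,
        1.11084292, -0.06708699]), 'joint_vel': array([ 0.00034617, -0.00015165,  0.00023299,  0.00145898, -0.00143963,
        0.00053296,  0.00035668]), 'tau': array([-4.04230514e-05, -9.35835457e+01,  3.66688326e+00, -4.54198229e+01,
       -4.87143639e-02,  2.00848264e-02,  1.78396084e-05]), 'position': array([ 0.15882966, -0.65557533,  0.20477337]), 'eef_rot': array([ 9.92941329e-01,  1.18604685e-01, -1.48905837e-04, -6.51254860e-04]), 'ft_force': array([-0.12959955, -0.11490589,  0.93345398]), 'ft_torque': array([-0.00532322,  0.01573342, -0.00934035]), 'opening': 0.09350400718431828}
scene {'fov_y': 42.017160223067506, 'cx': 317.6602807515561, 'cy': 203.70616629659287, 'dist_coeffs': array([0.04920094, 0.        , 0.        , 0.        , 0.        ]), 'R': array([[ 0.77408062,  0.63299852, -0.01058649],
       [ 0.40789047, -0.51144993, -0.75633612],
       [-0.4841741 ,  0.58114701, -0.65409754]]), 't': array([-0.45262298, -0.15544831,  1.59108743])}
side {'fov_y': 57.150
[... 185 characters left out ...]
58982, -0.01820354],
       [-0.05678963,  0.68600221, -0.72537984],
       [ 0.08617888, -0.7204724 , -0.68810807]]), 't': array([0.53800871, 0.08824502, 0.94115983])}
wrist {'fov_y': 69.3309387349376, 'cx': 317.27558338590615, 'cy': 199.54278862802164, 'dist_coeffs': array([0.01852447, 0.        , 0.        , 0.        , 0.        ]), 'tool_from_camera': array([[ 3.78388143e-04, -9.64954120e-01, -2.62418376e-01,
         7.48228799e-02],
       [ 9.99999032e-01,  7.16477652e-04, -1.19267671e-03,
        -5.90030771e-04],
       [ 1.33889521e-03, -2.62417671e-01,  9.64953457e-01,
        -1.78844089e-01],
       [ 0.00000000e+00,  0.00000000e+00,  0.00000000e+00,
         1.00000000e+00]])}
```

View pics/scene0.png

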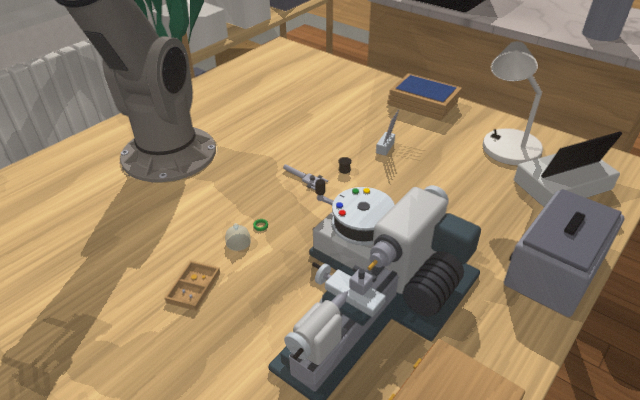

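View pics/side0.png

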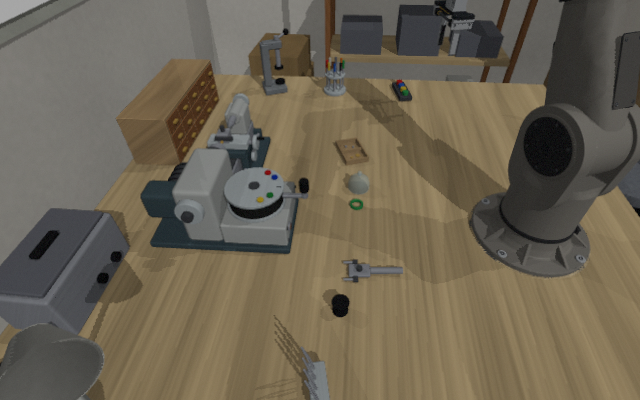

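View pics/wrist0.png

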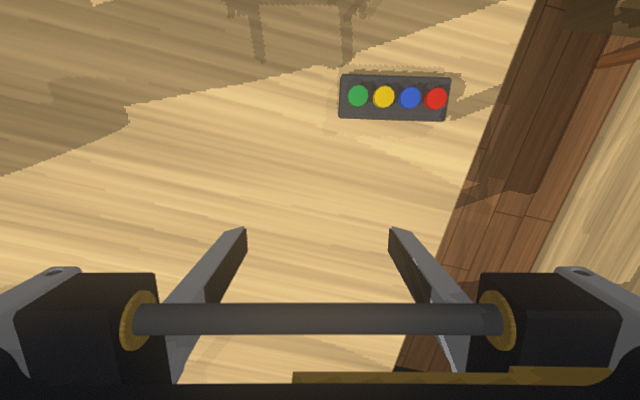

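The scene view shows the knob at about (320,186), the drum lid at about (363,207), and red at (342,213) with blue, green and yellow beyond it. The side view has the knob at (304,186) and red at (267,172). The wrist camera doesn't see the lathe yet. Next I'll triangulate.

```bash
cat > h.py <<'E'
import numpy as np,cv2
from station import arm
from scipy.spatial.transform import Rotation as Rn
def cam(c,s=None):
    k=arm.get_calibration(c);f=200/np.tan(np.radians(k['fov_y']/2))
    K=np.array([[f,0,k['cx']],[0,f,k['cy']],[0,0,1]])
    if c=='wrist':
        s=s or arm.sense();T=np.eye(4);T[:3,:3]=Rn.from_quat(s['eef_rot']).as_matrix();T[:3,3]=s['position']
        M=np.linalg.inv(T@k['tool_from_camera']);R,t=M[:3,:3],M[:3,3]
    else: R,t=k['R'],k['t']
    return K,k['dist_coeffs'],R,t
def ray(c,xy,s=None):
    K,d,R,t=cam(c,s);u=cv2.undistortPoints(np.array([[xy]],float),K,d)[0,0]
    v=R.T@np.array([u[0],u[1],1]);return -R.T@t,v/np.linalg.norm(v)
def atz(c,xy,z,s=None):
    o,v=ray(c,xy,s);return o+v*(z-o[2])/v[2]
def tri(obs,s=None):
    A=np.zeros((3,3));b=np.zeros(3);r=[]
    for c,xy in obs:
        o,v=ray(c,xy,s);P=np.eye(3)-np.outer(v,v);A+=P;b+=P@o;r.append((o,P))
    x=np.linalg.solve(A,b);return x,[np.linalg.norm(P@(x-o)) for o,P in r]
def proj(c,X,s=None):
    K,d,R,t=cam(c,s);return cv2.projectPoints(np.array([X],float),cv2.Rodrigues(R)[0],t,K,d)[0][0,0]
E
python3 - <<'E'
from h import *
np.set_printoptions(precision=4,suppress=True)
for c in ['scene','side']: arm.capture(c)
for n in ['drum','knob','red_plug','blue_plug','yellow_plug','green_plug','lathe','pivot','glass_dome','movement_ring','loupe','case_wrench','tweezer_block']:
    o=[]
    for c in ['scene','side']:
        r=arm.mark_of(c,n)
        if r:o.append((c,r[0]['xy']));print(n,c,r[0]['xy'],round(r[0]['p'],2),len(r))
    if len(o)==2: print('   ',*tri(o))
print(arm.sense()['time_s'])
E
```

```text
drum scene [361.6, 206.6] 0.63 2
drum side [253.1, 184.1] 0.91 2
    [0.6935 0.0283 0.1403] [np.float64(0.0011751323810253868), np.float64(0.001175132381025526)]
knob scene [320.6, 186.2] 0.6 1
knob side [303.8, 184.6] 0.85 2
    [0.5733 0.0248 0.1426] [np.float64(0.0017305670945998682), np.float64(0.0017305670945998485)]
red_plug scene [342.6, 215.9] 0.6 1
red_plug side [266.7, 175.2] 0.36 2
    [ 0.6718 -0.0163  0.1317] [np.float64(0.00030337268069184387), np.float64(0.0003033726806918453)]
blue_plug scene [339.1, 203.8] 0.57 1
blue_plug side [272.5, 176.7] 0.58 1
    [0.6506 0.0011 0.1438] [np.float64(0.0015459189826974118), np.float64(0.0015459189826973955)]
yellow_plug side [258.6, 199.6] 0.36 1
green_plug scene [359.4, 193.4] 0.58 2
green_plug side [261.2, 220.0] 0.6 3
    [0.65   0.1033 0.1044] [np.float64(0.013484377632520347), np.float64(0.013484377632520347)]
lathe scene [358.5, 249.7] 0.74 1
lathe side [261.1, 226.7] 0.71 2
    [ 0.6903  0.0333 -0.006 ] [np.float64(0.0025924959882415314), np.float64(0.002592495988241661)]
pivot side [254.9, 194.8] 0.73 1
glass_dome scene [
[... 176 characters left out ...]
ne [262.7, 227.0] 0.61 1
movement_ring side [356.7, 186.9] 0.47 2
    [ 0.4587 -0.0859  0.0343] [np.float64(0.017523340953029848), np.float64(0.017523340953029865)]
loupe scene [341.7, 170.6] 0.62 1
loupe side [342.3, 311.7] 0.8 2
    [ 0.4619  0.2628 -0.0065] [np.float64(0.0010732233841063345), np.float64(0.0010732233841063935)]
case_wrench scene [310.9, 181.5] 0.81 1
case_wrench side [362.1, 271.8] 0.77 1
    [ 0.4247  0.1612 -0.0006] [np.float64(0.0028222715950649087), np.float64(0.0028222715950647456)]
tweezer_block scene [383.6, 151.1] 0.95 2
tweezer_block side [319.3, 388.4] 0.59 2
    [ 0.4979  0.4244 -0.0098] [np.float64(0.0011630759819729931), np.float64(0.0011630759819730725)]
1.55
```

```bash
python3 - <<'E'
from h import *
np.set_printoptions(precision=4,suppress=True)
s=arm.sense();R=Rn.from_quat(s['eef_rot']).as_matrix();print(R)
d=np.array([0.55,0.025,0.27])-s['position'];print(d,R.T@d*1000)
# plugs from colours at z=.143
for c,px in {'scene':dict(r=(342,213),b=(339,205.5),g=(355,191),y=(366,190.5)),'side':dict(r=(267.5,172.5),b=(275,177.5),g=(270,195),y=(260,199.5))}.items():
    D=np.array([.6935,.0283])
    for n,p in px.items():
        q=atz(c,p,.143)[:2]-D;print(c,n,q,np.linalg.norm(q),np.arctan2(-q[1],-q[0]))
E
```

```text
[[ 0.9719  0.2355  0.    ]
 [ 0.2355 -0.9719  0.0001]
 [ 0.     -0.     -1.    ]]
[0.391  0.681  0.0645] [ 540.3794 -569.7444  -64.4967]
scene r [-0.0209 -0.0477] 0.05210408162382861 1.159027122012277
scene b [-0.0416 -0.0317] 0.05229012667729767 0.6518898506310712
scene g [-0.0438  0.0326] 0.05455926539437891 -0.6395800487548279
scene y [-0.0248  0.0501] 0.05584328512851713 -1.1115205529085144
side r [-0.0258 -0.042 ] 0.049319393198728516 1.0197338004394132
side b [-0.0481 -0.0246] 0.05398831237100959 0.4731809082817281
side g [-0.0482  0.0381] 0.061500308978119055 -0.6689534091036158
side y [-0.0283  0.0549] 0.06178969613554128 -1.0948480072611646
```

move_arm([
  [20,-20,-15,0,1],
  [30,-30,-15,0,1],
  [30,-32,-15,0,1],
  [30,-32,-10,0,1],
  [30,-32,-5,0,1],
  [30,-32,-5,0,1],
  [30,-32,0,0,1],
  [30,-32,0,0,1],
  [30,-32,0,0,1],
  [30,-32,0,0,1],
  [30,-32,0,0,1],
  [30,-32,0,0,1],
])

```text
time_s: 2.75
position: [0.4126, -0.2123, 0.2708]
eef_rot: [0.993, 0.119, 0.0, 0.0]
ft_force: [0.3, -0.2, 0.2]
opening: 0.0943
```

move_arm([
  [30,-32,0,0,1],
  [30,-32,0,0,1],
  [30,-32,0,0,1],
  [30,-32,0,0,1],
  [30,-32,0,0,1],
  [30,-32,0,0,1],
  [20,-24,0,0,1],
  [0,0,0,0.12,1],
  [0,0,0,0.117,1],
  [0,0,0,0,1],
])

```text
time_s: 3.75
position: [0.5555, 0.0433, 0.2704]
eef_rot: [1.0, -0.001, -0.0, 0.0]
ft_force: [0.4, -1.1, -0.2]
opening: 0.0942
```

```bash
python3 - <<'E'
from h import *
np.set_printoptions(precision=4,suppress=True)
s=arm.sense();print(s['time_s'],s['position'],Rn.from_quat(s['eef_rot']).as_matrix(),s['ft_force'])
im=arm.capture('wrist');cv2.imwrite('pics/w1.png',im)
for n in ['drum','knob','red_plug','blue_plug','yellow_plug','green_plug']:
    for z in arm.mark_of('wrist',n)[:2]:
        h={'knob':.14}.get(n,.138); print(n,z['xy'],round(z['p'],2),atz('wrist',z['xy'],h,s))
E
```

```text
3.75 [0.5555 0.0433 0.2704] [[ 1.     -0.0011 -0.0001]
 [-0.0011 -1.     -0.    ]
 [-0.0001  0.     -1.    ]] [ 0.4178 -1.1328 -0.1954]
drum [325.8, 57.0] 0.58 [0.6902 0.0354 0.138 ]
knob [328.5, 180.1] 0.59 [0.5679 0.0317 0.14  ]
red_plug [373.8, 86.4] 0.55 [ 0.6632 -0.013   0.138 ]
blue_plug [525.4, 227.8] 0.75 [ 0.5121 -0.1921  0.138 ]
blue_plug [357.1, 100.2] 0.69 [0.6502 0.0033 0.138 ]
yellow_plug [273.3, 86.6] 0.6 [0.6632 0.088  0.138 ]
green_plug [294.4, 105.3] 0.7 [0.6454 0.0672 0.138 ]
```

View pics/w1.png

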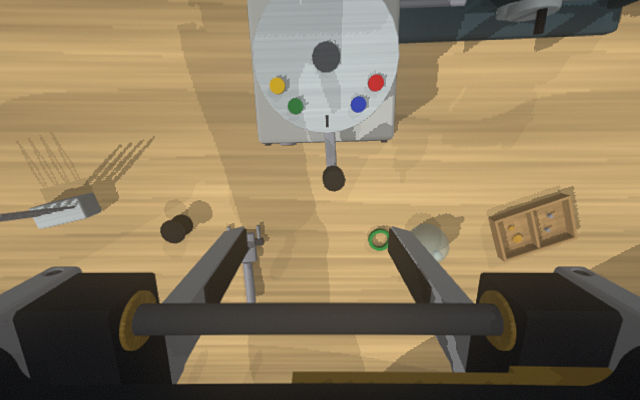

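The wrist view shows the lid centre at about (326,57), the lever pointing forward with the knob at about (333,178), red at (376,83), blue at (358,104), green at (295,106) and yellow at (277,86). So red is the outermost plug on the +swing side, and blue lies on the way to it. I'll fit the geometry from the plugs.

```bash
python3 - <<'E'
from h import *
from scipy.optimize import least_squares
np.set_printoptions(precision=4,suppress=True)
s=arm.sense();im=cv2.imread('pics/w1.png');hsv=cv2.cvtColor(im,cv2.COLOR_BGR2HSV).astype(int)
P={}
for n,p,h in [('r',(376,83),0),('b',(358,104),120),('g',(295,106),65),('y',(277,86),23)]:
    dh=np.abs((hsv[...,0]-h+90)%180-90);m=((dh<18)&(hsv[...,1]>120)).astype(np.uint8)
    w=np.zeros_like(m);cv2.circle(w,p,12,1,-1);m&=w
    c=np.array(np.nonzero(m))[::-1].mean(1);P[n]=atz('wrist',c,.142,s)[:2];print(n,c,m.sum(),P[n])
ang=dict(r=1.1,b=.62,g=-.62,y=-1.1)
f=lambda v:np.concatenate([np.array([v[0]-.055*np.cos(v[2]+a),v[1]-.055*np.sin(v[2]+a)])-P[n] for n,a in ang.items()])
q=least_squares(f,[.69,.03,0]);print(q.x,q.fun*1000)
print('knob',atz('wrist',(333.5,172),.157,s),atz('wrist',(333.5,178),.14,s))
sil=arm.silhouettes('wrist','knob');print([ (z['xy'],z['p'],z['mask'].sum()) for z in sil])
E
```

```text
r [375.5369  82.3941] 203 [ 0.6667 -0.0139]
b [358.1271 103.9227] 181 [0.6466 0.0025]
g [294.8654 105.7692] 156 [0.6447 0.0663]
y [276.9204  85.2438] 201 [0.6639 0.0837]
[0.6903 0.0356 0.0285] [ 0.0657 -0.1594 -0.0755 -0.0422 -0.0276  0.0049  0.0374  0.1966]
knob [0.5798 0.0269 0.157 ] [0.5703 0.0259 0.14  ]
[([329.3, 170.1], 0.63, np.int64(766))]
```

move_arm([
  [5,5,20,0,1],
  [5,5,25,0,1],
  [5,4,25,0,1],
  [0,0,0,0,1],
])

```text
time_s: 4.55
position: [0.5692, 0.0281, 0.1976]
eef_rot: [1.0, 0.0, -0.002, 0.0]
ft_force: [-0.2, 0.1, -0.4]
opening: 0.0941
```

```bash
python3 - <<'E'
from h import *
np.set_printoptions(precision=4,suppress=True)
s=arm.sense();print(s['time_s'],s['position'],s['ft_force'])
im=arm.capture('wrist');cv2.imwrite('pics/w2.png',im)
for n in ['knob']:
    for z in arm.mark_of('wrist',n)[:2]: print(n,z['xy'],round(z['p'],2),atz('wrist',z['xy'],.14,s))
print(proj('wrist',[.5703,.029,.14],s))
E
```

```text
4.55 [0.5692 0.0281 0.1976] [-0.2319  0.1487 -0.3714]
knob [318.5, 211.2] 0.93 [0.5689 0.0275 0.14  ]
[316.7992 209.6581]
```

View pics/w2.png

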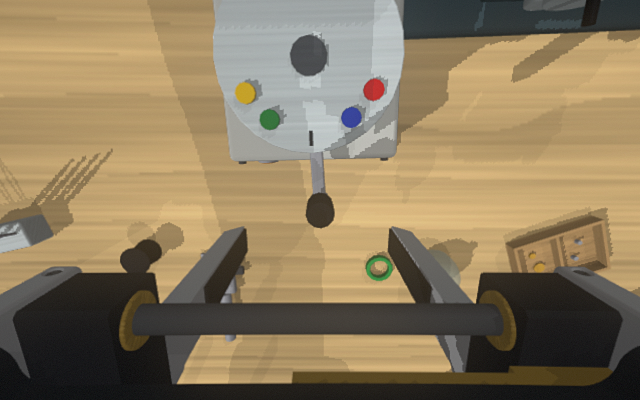

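The knob sits at (319,211), centred between the fingers. Next I'll descend and grip.

move_arm([
  [0,0,25,0,1],
  [0,0,25,0,1],
  [1,0,20,0,1],
  [0,0,7,0,1],
  [0,0,0,0,1],
])

```text
time_s: 5.15
position: [0.5716, 0.0294, 0.1241]
eef_rot: [1.0, 0.001, 0.0, -0.0]
ft_force: [-0.1, 0.6, -0.3]
opening: 0.094
```

move_arm([
  [0,0,0,0,-1],
  [0,0,0,0,-1],
  [0,0,0,0,-1],
  [0,0,0,0,-1],
  [0,0,0,0,-1],
  [0,0,0,0,-1],
], newtons=40)

```text
time_s: 5.75
position: [0.5715, 0.0291, 0.1236]
eef_rot: [1.0, 0.0, 0.0, -0.0]
ft_force: [-0.3, 0.0, 0.0]
opening: 0.0492
```

move_arm([
  [0,0,0,0,-1],
  [0,0,0,0,-1],
  [0,0,0,0,-1],
  [0,0,0,0,-1],
  [0,0,0,0,-1],
  [0,0,0,0,-1],
])

```text
time_s: 6.35
position: [0.5714, 0.029, 0.1235]
eef_rot: [1.0, 0.0, -0.0, -0.0]
ft_force: [-1.2, -1.0, 0.1]
opening: 0.0236
```

```bash
python3 - <<'E'
from h import *
s=arm.sense();print(s['time_s'],s['position'],s['ft_force'],s['opening'])
im=arm.capture('wrist');cv2.imwrite('pics/w3.png',im)
E
```

```text
6.35 [0.57143849 0.02904515 0.12347799] [-1.24343628 -1.01662344  0.0518078 ] 0.02362737248062243
```

View pics/w3.png

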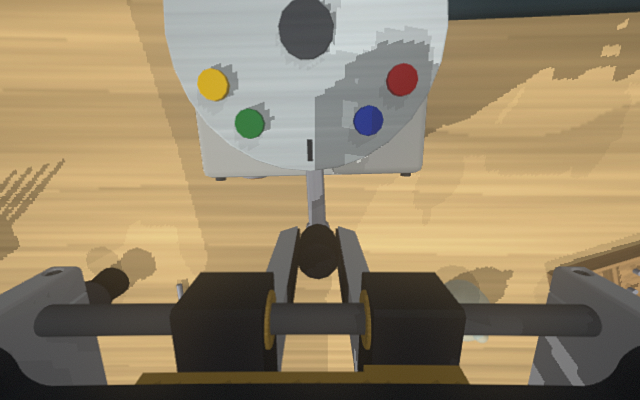

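Opening is 23.6 mm with the knob at about (318,250) between the pads, so it is gripped. Refitting the drum geometry from this closer picture.

```bash
cat > fit.py <<'E'
from h import *
from scipy.optimize import least_squares
np.set_printoptions(precision=4,suppress=True)
s=arm.sense();im=cv2.imread('pics/w3.png');hsv=cv2.cvtColor(im,cv2.COLOR_BGR2HSV).astype(int)
P={}
for n,p,h in [('r',(402,80),0),('b',(368,121),120),('g',(250,124),65),('y',(213,84),23)]:
    dh=np.abs((hsv[...,0]-h+90)%180-90);m=((dh<18)&(hsv[...,1]>120)).astype(np.uint8)
    w=np.zeros_like(m);cv2.circle(w,p,20,1,-1);m&=w
    c=np.array(np.nonzero(m))[::-1].mean(1);P[n]=atz('wrist',c,.142,s)[:2];print(n,c,m.sum(),P[n])
ang=dict(r=1.1,b=.62,g=-.62,y=-1.1)
f=lambda v:np.concatenate([np.array([v[0]-.055*np.cos(v[2]+a),v[1]-.055*np.sin(v[2]+a)])-P[n] for n,a in ang.items()])
q=least_squares(f,[.69,.03,0]);print(q.x,q.fun*1000)
C=q.x[:2];k=s['position'][:2]-C;print('knob rel',k,np.linalg.norm(k),'abs ang',np.arctan2(-k[1],-k[0]),'swing',np.arctan2(-k[1],-k[0])-q.x[2])
E
python3 fit.py
```

```text
r [401.8883  79.4091] 770 [ 0.6665 -0.0139]
b [367.9265 120.0674] 653 [0.6465 0.0025]
g [248.7974 123.1507] 617 [0.6448 0.0661]
y [212.7269  84.2162] 791 [0.6641 0.0835]
[0.6903 0.0354 0.0252] [ 0.0891 -0.2747 -0.0994 -0.1489 -0.0379  0.1005  0.0482  0.3231]
knob rel [-0.1189 -0.0064] 0.11906775357674727 abs ang 0.05375548846394392 swing 0.028587521862485404
```

move_arm([
  [1,0,-5,0,-1],
  [2,0,-5,0,-1],
  [2,0,-5,0,-1],
  [2,0,-5,0,-1],
  [2,-0.5,-3,0,-1],
  [0,0,0,0,-1],
  [0,0,0,0,-1],
])

```text
time_s: 7.1
position: [0.5801, 0.0295, 0.1463]
eef_rot: [1.0, 0.0, -0.0, 0.0]
ft_force: [-3.0, -0.2, -5.8]
opening: 0.0232
```

```bash
python3 - <<'E'
from h import *
s=arm.sense();print(s['time_s'],s['position'],s['ft_force'],s['opening'])
im=arm.capture('side');cv2.imwrite('pics/s4.png',im[130:260,180:400].repeat(3,0).repeat(3,1))
im=arm.capture('wrist');cv2.imwrite('pics/w4.png',im)
# plan arc: rel at tilt .2
C=np.array([.6903,.0354]);z=s['position'];k=z[:2]-C;print(np.linalg.norm(k),np.arctan2(-k[1],-k[0]))
E
```

```text
7.1 [0.58008632 0.0295285  0.14634064] [-2.98339992 -0.20277679 -5.75222453] 0.023155391386268702
0.11036996873683905 0.05322351398659839
```

View pics/s4.png

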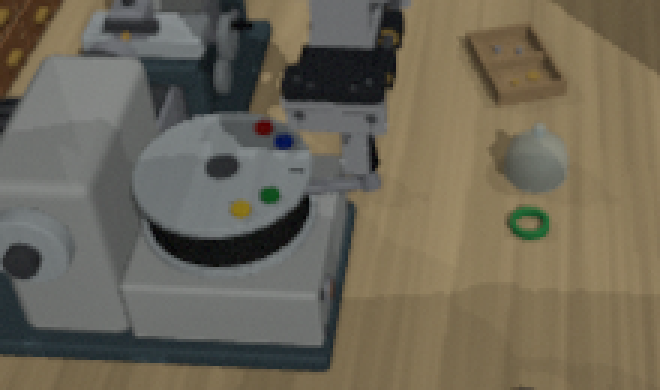

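View pics/w4.png

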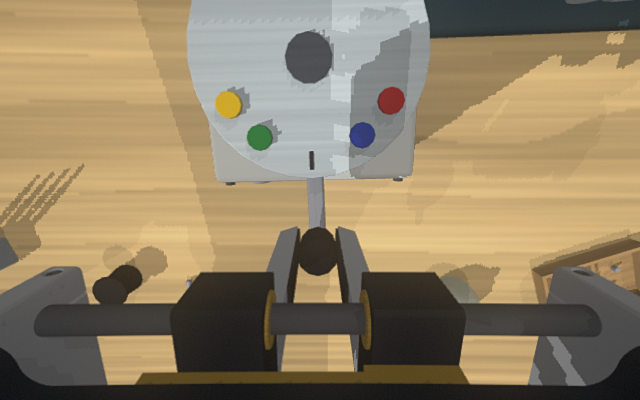

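Force is −5.8 N in z and the lever is visibly tilted up (about 0.2 rad), so step 1 is done. Now I'll swing the lever lifted, past blue, to about swing 0.86 (between blue and red).

move_arm([
  [0,0,0,-0.053,-1],
  [0.3,7.7,0,-0.07,-1],
  [0.3,7.7,0,-0.07,-1],
  [0.3,7.7,0,-0.07,-1],
  [0.3,7.7,0,-0.07,-1],
  [0.3,7.7,0,-0.07,-1],
  [0,0,0,0,-1],
])

```text
time_s: 7.9
position: [0.5887, -0.0097, 0.1462]
eef_rot: [0.98, 0.201, -0.001, 0.0]
ft_force: [-8.1, -5.3, -3.6]
opening: 0.0231
```

```bash
cat > st.py <<'E'
from h import *
np.set_printoptions(precision=4,suppress=True)
s=arm.sense();C=np.array([.6903,.0354]);k=s['position'][:2]-C
R=Rn.from_quat(s['eef_rot']).as_matrix()
print(s['time_s'],s['position'],'r',np.linalg.norm(k),'swing',np.arctan2(-k[1],-k[0])-.025,'toolyaw',np.arctan2(R[1,0],R[0,0])-.025,'F tool',R.T@s['ft_force'],s['opening'])
E
python3 st.py
```

```text
7.9 [ 0.5887 -0.0097  0.1462] r 0.11112733274956958 swing 0.39281811954150925 toolyaw 0.37949658111981205 F tool [-9.5387  1.7266  3.6078] 0.02310832451527649
```

move_arm([
  [-1,0,0,0,-1],
  [0.1,7.7,0,-0.07,-1],
  [0.1,7.7,0,-0.07,-1],
  [0,0,0,0,-1],
])

```text
time_s: 8.3
position: [0.5956, -0.023, 0.1464]
eef_rot: [0.963, 0.268, 0.0, 0.0]
ft_force: [-0.4, -2.3, -8.4]
opening: 0.0233
```

```bash
python3 st.py
```

```text
8.3 [ 0.5956 -0.023   0.1464] r 0.11126778596049983 swing 0.5280361855824536 toolyaw 0.5186130738420919 F tool [-1.5321  1.7119  8.4171] 0.02328864909444766
```

move_arm([
  [0.1,7.3,0,-0.066,-1],
  [0.1,7.3,0,-0.066,-1],
  [0.1,7.3,0,-0.066,-1],
  [0.1,7.3,0,-0.066,-1],
  [0.1,7.3,0,-0.066,-1],
  [0,0,0,0,-1],
  [0,0,0,0,-1],
])

```text
time_s: 9.0
position: [0.6181, -0.05, 0.1464]
eef_rot: [0.907, 0.422, 0.0, 0.0]
ft_force: [0.7, -3.7, -7.2]
opening: 0.0231
```

```bash
python3 st.py;python3 - <<'E'
from h import *
cv2.imwrite('pics/w5.png',arm.capture('wrist'))
E
```

```text
9.0 [ 0.6181 -0.05    0.1464] r 0.11180032064245966 swing 0.8442932244384552 toolyaw 0.8452713946316422 F tool [-2.4263  2.8987  7.2413] 0.02314135110931346
```

View pics/w5.png

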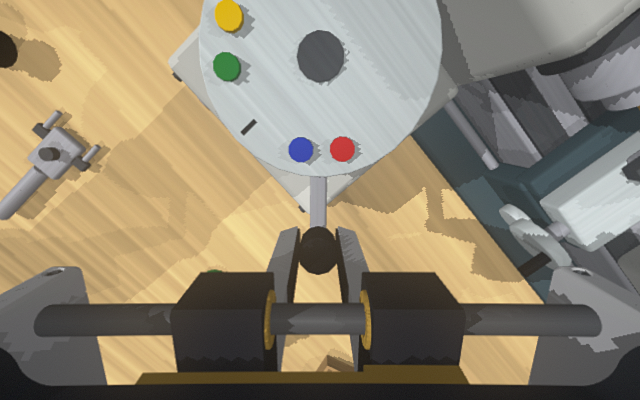

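The lever arm (column 319) now sits midway between blue (301,150) and red (342,149). Lowering onto the plate.

move_arm([
  [-1,0.5,2,0,-1],
  [-1,0.5,2,0,-1],
  [-1,0.5,2,0,-1],
  [-0.5,0,1.5,0,-1],
  [0,0,0,0,-1],
])

```text
time_s: 9.55
position: [0.6178, -0.0528, 0.1406]
eef_rot: [0.906, 0.423, 0.001, 0.0]
ft_force: [-8.4, -0.5, 16.6]
opening: 0.0235
```

```bash
python3 st.py
```

```text
9.55 [ 0.6178 -0.0528  0.1406] r 0.11418909399231598 swing 0.8579232486673045 toolyaw 0.848646003737027 F tool [ -5.7726  -6.0961 -16.5992] 0.023541572181642694
```

move_arm([
  [0,0,0,0,-0.3],
  [0,0,0,0,-0.3],
  [0,0,3,0,-0.3],
  [0,0,3,0,-0.3],
  [0,0,0,0,-0.3],
])

```text
time_s: 10.05
position: [0.6169, -0.0536, 0.1323]
eef_rot: [0.906, 0.423, -0.0, -0.0]
ft_force: [0.4, 0.0, -0.7]
opening: 0.0329
```

```bash
python3 st.py;python3 - <<'E'
from h import *
cv2.imwrite('pics/w6.png',arm.capture('wrist'))
im=arm.capture('side');cv2.imwrite('pics/s6.png',im[130:260,180:400].repeat(3,0).repeat(3,1))
E
```

```text
10.05 [ 0.6169 -0.0536  0.1323] r 0.11532853655300743 swing 0.8558978317185754 toolyaw 0.8488150836075206 F tool [0.2408 0.2654 0.6536] 0.03287309865600051
```

View pics/w6.png

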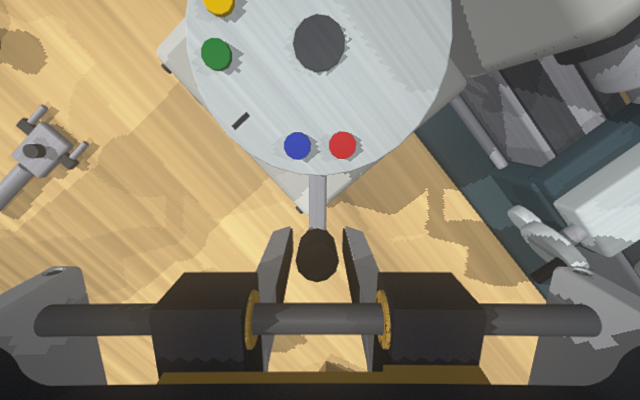

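View pics/s6.png

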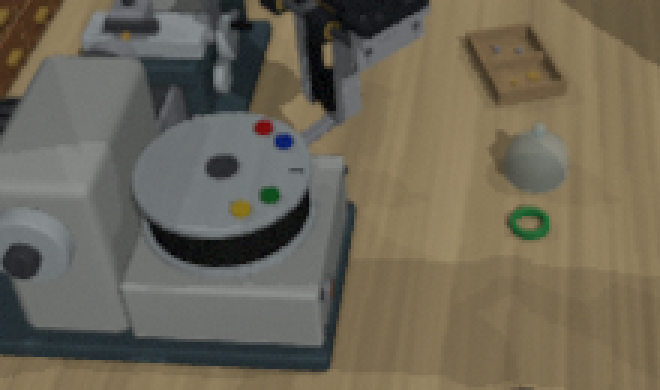

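The lever rides free on the plate between blue and red. Now I'll push it gently toward red with the loose fingers, checking force in short chunks.

move_arm([
  [0,2.3,0,-0.02,-0.3],
  [0,2.3,0,-0.02,-0.3],
  [0,2.3,0,-0.02,-0.3],
  [0,2.3,0,-0.02,-0.3],
  [0,2.3,0,-0.02,-0.3],
  [0,2.3,0,-0.02,-0.3],
])

```text
time_s: 10.75
position: [0.6283, -0.0619, 0.1331]
eef_rot: [0.879, 0.477, 0.0, -0.0]
ft_force: [-3.0, 4.3, 2.5]
opening: 0.0324
```

move_arm([
  [0,1.5,0,-0.013,-0.3],
  [0,1.5,0,-0.013,-0.3],
  [0,1.5,0,-0.013,-0.3],
])

```text
time_s: 11.05
position: [0.6321, -0.0643, 0.133]
eef_rot: [0.869, 0.494, 0.0, -0.0]
ft_force: [-2.3, 2.4, 2.1]
opening: 0.0329
```

```bash
python3 st.py
```

```text
11.05 [ 0.6321 -0.0643  0.133 ] r 0.1154926333157812 swing 1.0174965611257099 toolyaw 1.0088209557517591 F tool [ 0.9062 -3.1932 -2.0913] 0.032903947562089544
```

move_arm([
  [0,1.5,0,-0.013,-0.3],
  [0,1.5,0,-0.013,-0.3],
  [0,1.5,0,-0.013,-0.3],
])

```text
time_s: 11.35
position: [0.6359, -0.0667, 0.133]
eef_rot: [0.86, 0.511, -0.0, -0.0]
ft_force: [-2.3, 3.4, 2.9]
opening: 0.0329
```

```bash
python3 st.py
```

```text
11.35 [ 0.6359 -0.0667  0.133 ] r 0.1156585666798289 swing 1.056539917593445 toolyaw 1.0478063475347332 F tool [ 1.8592 -3.6773 -2.9076] 0.032946050677923396
```

move_arm([
  [0,1.5,0,-0.013,-0.3],
  [0,1.5,0,-0.013,-0.3],
  [0,1.5,0,-0.013,-0.3],
])

```text
time_s: 11.65
position: [0.64, -0.0688, 0.133]
eef_rot: [0.849, 0.528, 0.0, -0.0]
ft_force: [-2.3, 3.4, 1.7]
opening: 0.0332
```

```bash
python3 st.py
```

```text
11.65 [ 0.64   -0.0688  0.133 ] r 0.11570070340162464 swing 1.095743684079321 toolyaw 1.0868277072372525 F tool [ 2.0362 -3.5442 -1.689 ] 0.03318611386807809
```

move_arm([
  [0,1.5,0,-0.013,-0.3],
  [0,1.5,0,-0.013,-0.3],
  [0,1.5,0,-0.013,-0.3],
])

```text
time_s: 11.95
position: [0.644, -0.0708, 0.1329]
eef_rot: [0.839, 0.544, 0.0, -0.0]
ft_force: [-1.6, 1.9, -0.8]
opening: 0.0328
```

```bash
python3 st.py
```

```text
11.95 [ 0.644  -0.0708  0.1329] r 0.11583252088120065 swing 1.1346128289680297 toolyaw 1.1257647976275147 F tool [ 1.0672 -2.2454  0.7534] 0.03275719958262917
```

```bash
python3 - <<'E'
from h import *
cv2.imwrite('pics/w7.png',arm.capture('wrist'))
E
```

```text
(no output)
```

View pics/w7.png

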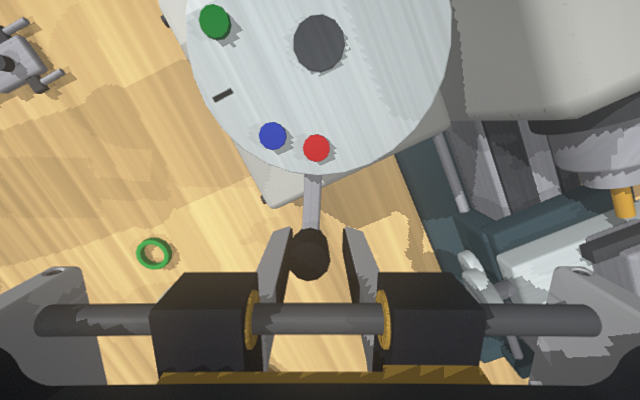

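The knob (309,254) is against the trailing finger and its height is unchanged, so it is still riding. I'll keep going.

move_arm([
  [0,1.5,0,-0.013,-0.3],
  [0,1.5,0,-0.013,-0.3],
  [0,1.5,0,-0.013,-0.3],
])

```text
time_s: 12.3
position: [0.648, -0.0727, 0.1328]
eef_rot: [0.828, 0.56, -0.0, -0.0]
ft_force: [-2.0, 2.4, -2.5]
opening: 0.0327
```

```bash
python3 st.py
```

```text
12.3 [ 0.648  -0.0727  0.1328] r 0.11610221674257978 swing 1.1727592563084968 toolyaw 1.1647752319918443 F tool [ 1.5089 -2.7803  2.4878] 0.03273449834046074
```

move_arm([
  [0,1.5,0,-0.013,-0.3],
  [0,1.5,0,-0.013,-0.3],
])

```text
time_s: 12.5
position: [0.6509, -0.0739, 0.133]
eef_rot: [0.821, 0.571, -0.0, 0.0]
ft_force: [-0.2, 0.3, -0.4]
opening: 0.0331
```

```bash
python3 st.py; python3 - <<'E'
from h import *
cv2.imwrite('pics/w8.png',arm.capture('wrist'))
E
```

```text
12.5 [ 0.6509 -0.0739  0.133 ] r 0.1161584947963014 swing 1.1999601067737597 toolyaw 1.1906931697381347 F tool [ 0.1646 -0.32    0.4169] 0.033086221269135
```

View pics/w8.png

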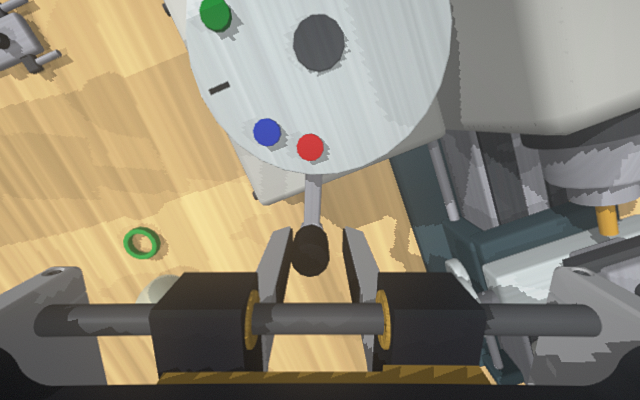

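The contact force vanished and the knob has moved off the pushing finger, now at (311,250) with more of its side showing. It looks dropped. I'll open, lift clear and check.

move_arm([
  [0,0,0,0,0.2],
  [0,0,0,0,0.2],
  [0,0,0,0,0.2],
  [0,0,-20,0,0.2],
  [-5,0,-25,0,0.2],
  [-10,0,-30,0,0.2],
  [-10,0,-30,0,0.2],
  [0,0,0,0,0.2],
  [0,0,0,0,0.2],
])

```text
time_s: 13.45
position: [0.6423, -0.0972, 0.2385]
eef_rot: [0.821, 0.57, 0.0, 0.001]
ft_force: [-0.9, 0.5, -0.7]
opening: 0.0566
```

```bash
python3 - <<'E'
from h import *
np.set_printoptions(precision=4,suppress=True)
s=arm.sense();print(s['time_s'],s['position'],s['ft_force'])
im=arm.capture('wrist');cv2.imwrite('pics/w9.png',im)
a=arm.capture('side');b=arm.capture('scene')
cv2.imwrite('pics/s9.png',np.vstack([a[130:230,200:360].repeat(3,0).repeat(3,1),b[150:250,270:430].repeat(3,0).repeat(3,1)]))
o=[]
for c in ['side','scene','wrist']:
    for z in arm.mark_of(c,'knob')[:1]: print(c,z); o.append((c,z['xy']))
print(tri(o,s))
C=np.array([.6903,.0354])
for a_ in (1.1,1.13,1.16,1.2):
  for t in (0,.124):
    r=.12*np.cos(t)-.032*np.sin(t);h=.108+.12*np.sin(t)+.032*np.cos(t);w=a_+.025
    X=[C[0]-r*np.cos(w),C[1]-r*np.sin(w),h];print(a_,t,proj('side',X),proj('scene',X),proj('wrist',X,s))
E
```

```text
13.45 [ 0.6423 -0.0972  0.2385] [-0.9465  0.4942 -0.7014]
side {'xy': [268.4, 172.3], 'p': 0.64}
scene {'xy': [316.0, 222.3], 'p': 0.66}
wrist {'xy': [315.0, 180.8], 'p': 0.58}
(array([ 0.6532, -0.0666,  0.1236]), [np.float64(0.030230405864886182), np.float64(0.01675383869787197), np.float64(0.016050799812684324)])
1.1 0 [283.2677 159.4563] [314.9668 220.2185] [306.5734 179.0631]
1.1 0.124 [281.6804 155.923 ] [316.8944 214.654 ] [306.4396 176.932 ]
1.13 0 [282.126  159.0436] [315.6796 221.2102] [310.2585 179.3332]
1.13 0.124 [280.5723 155.5266] [317.5869 215.6004] [310.1786 177.2066]
1.16 0 [280.9644 158.6545] [316.4393 222.1906] [313.9478 179.4942]
1.16 0.124 [279.4446 155.1529] [318.3247 216.5359] [313.9219 177.3704]
1.2 0 [279.3862 158.1725] [317.5245 223.4786] [318.8698 179.5394]
1.2 0.124 [277.9121 154.69  ] [319.3779 217.7646] [318.9158 177.4163]
```

View pics/w9.png

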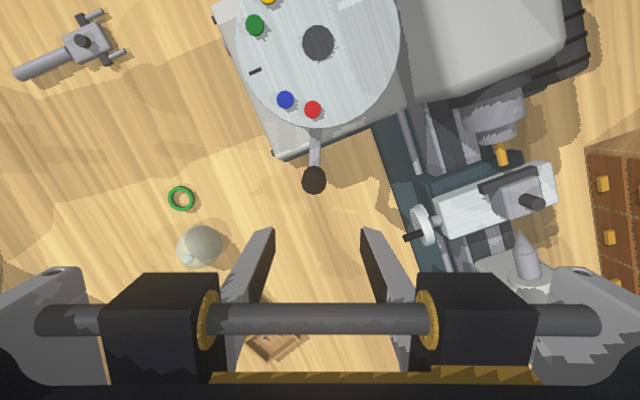

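View pics/s9.png

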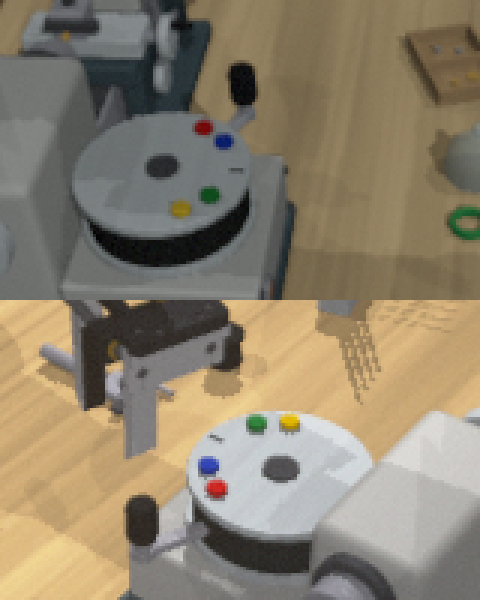

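The scene crop puts the knob at about (317.3,223.3). Down predicts row 222–223.5 and riding predicts about 217. The side crop puts it at (281,158), against 158.6 for down and 155.2 for riding. Both say down at swing about 1.17. I'll check the cameras' bias against the known-down starting picture before handing in.

```bash
python3 - <<'E'
from h import *
np.set_printoptions(precision=2,suppress=True)
C=np.array([.6903,.0354])
def X(a,t):
    r=.12*np.cos(t)-.032*np.sin(t);w=a+.025
    return [C[0]-r*np.cos(w),C[1]-r*np.sin(w),.108+.12*np.sin(t)+.032*np.cos(t)]
a=arm.capture('side');b=arm.capture('scene')
def dark(im,p,r=13):
    m=(im.max(2)<45).astype(np.uint8);w=np.zeros_like(m);cv2.circle(w,tuple(int(v) for v in p),r,1,-1);m&=w
    y,x=np.nonzero(m);return np.array([(x.min()+x.max())/2,(y.min()+y.max())/2]),x.max()-x.min(),y.max()-y.min(),len(x)
for c,i0,i1,p0,p1 in [('side','pics/side0.png',a,(304,186),(281,158)),('scene','pics/scene0.png',b,(320,186),(317,223))]:
    i0=cv2.imread(i0);print(c,'start',dark(i0,p0),'pred down',proj(c,X(.03,0)));print('  now',dark(i1,p1),[proj(c,X(1.17,t)) for t in (0,.124)])
s=arm.sense();print(s['time_s'],s['ft_force'],s['joint_vel'])
E
```

```text
side start (array([301.5, 185. ]), np.int64(13), np.int64(14), 125) pred down [304.16 186.92]
  now (array([280.5, 157.5]), np.int64(7), np.int64(13), 97) [array([280.57, 158.53]), array([279.06, 155.03])]Traceback (most recent call last):
  File "<stdin>", line 12, in <module>
  File "<stdin>", line 10, in dark
    return umr_minimum(a, axis, None, out, keepdims, initial, where)
ValueError: zero-size array to reduction operation minimum which has no identity
```

```bash
python3 - <<'E'
from h import *
C=np.array([.6903,.0354])
def X(a,t):
    r=.12*np.cos(t)-.032*np.sin(t);w=a+.025
    return [C[0]-r*np.cos(w),C[1]-r*np.sin(w),.108+.12*np.sin(t)+.032*np.cos(t)]
i0=cv2.imread('pics/scene0.png');i1=arm.capture('scene')
print(proj('scene',X(.03,0)),[proj('scene',X(1.17,t)) for t in (0,.124)])
for im,p in ((i0,(320,186)),(i1,(317,223))):
    w=im[p[1]-13:p[1]+14,p[0]-10:p[0]+11].max(2)
    m=w<85;y,x=np.nonzero(m);print(p[0]-10+np.median(x),p[1]-13+np.median(y),m.sum(),w.min(),m[:,8:13].sum(1))
a=np.hstack([i0[160:210,290:350],i1[198:248,287:347]]);cv2.imwrite('pics/cmp.png',a.repeat(6,0).repeat(6,1))
s=arm.sense();print(s['time_s'],s['ft_force'])
E
```

```text
[320.06520272 185.48957183] [array([316.70288403, 222.51475607]), array([318.5805676 , 216.84510083])]
320.0 186.0 148 46 [0 0 0 0 1 0 2 5 5 5 5 5 5 5 5 5 5 5 5 5 5 5 1 0 0 0 0]
317.0 223.0 152 42 [0 0 0 0 0 0 5 5 5 5 5 5 5 5 5 5 5 5 5 5 5 5 0 0 0 0 0]
13.9 [-0.64754196  0.22182965 -0.36463254]
```

View pics/cmp.png

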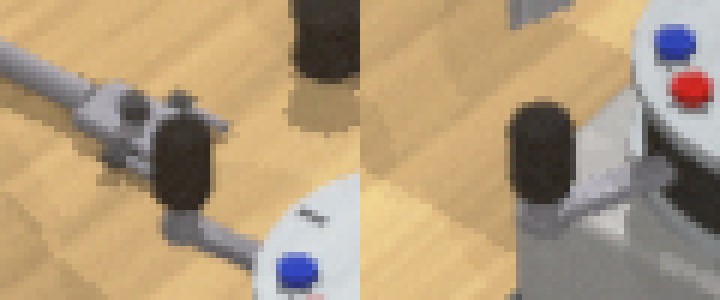

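The knob is at (320,186) at the start (left, known down, predicted 185.5) and at (317,223) now (down predicts 222.5, riding 216.8). The bias is 0.5 px, so the lever is down beside the red plug, upright and free of the gripper. Handing in.

```bash
python3 -c "
from station import arm
print(arm.hand_in())"
```

```text
the job is handed in; nothing more can be done
None
```

The lever is down in the red notch, and I handed the job in at about 13.9 s; no verdict came back. I lifted it out of neutral, swung it raised past blue, set it on the plate between blue and red, and opened the fingers slightly. I then pushed it gently until it fell in at swing about 1.17 (red plug at 1.10), let go and raised the gripper clear.

**Checks that agreed:**
- **Scene camera:** the knob is at row 223. The model gives 222.5 for down and 216.8 for riding on the plate, and it was only 0.5 px off on the known-down start picture.
- **Side camera:** the knob is at row 157.5. The model gives 158.5 for down and 155.0 for riding, with a bias of about −2 px on the start picture, so this check is weaker.
- **Push force:** it fell from about 3 N to about 0 when the tooth dropped.
- **Tooth position:** it is about 4 mm from the red plug, against the 11 mm allowed.
- **Gripper:** the wrist force was under 1 N at the end, so it was touching nothing.

**Checks that disagreed or were not made:**
- **Network's knob mark:** after the drop, its side-view mark was wrong (on the red plug), so I read the knob from the pictures instead.
- **Drum position:** the first estimate from the scene and side cameras was about 7 mm off the wrist-camera one. I used the wrist fit, and the knob radius from it (119 mm against 120 mm) supports it.
- **Bystanders:** I did not measure their final positions. They looked undisturbed in the pictures, and the arm never went near them at their height.

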